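Stack the peg tray on the sewing tray

ROBOT

A 7-joint arm with a two-finger parallel gripper is mounted at the origin on the work surface; the furniture and walls round the work are solid. World frame = base frame: x ahead of the robot, y to its left, z up, the work surface at z = 0. Lengths are in m, angles in rad, forces in N, time in s.
With the tool pointing down it reaches from about 0.425 to 1.025 m from the base axis. Payload 9.4 kg.
Tool frame: the origin (TCP) lies where the fingers leave the gripper's body, on its centre line; the fingertips stand 73 mm ahead of it and the grasp point (between the pads) lies 54 mm ahead of it; z points along the fingers, y is the direction in which the jaws open and shut (so a half turn about z gives the same grasp; the last joint's range is limited). The gripper opens to 85 mm and grips with 20 to 120 N. Pads are 22 mm wide; open, the fingers measure 114 mm over their backs; the gripper's body (76 mm by 85 mm) begins 54 mm behind the grasp point. The pads swing forward as they close: fully open they stand 13 mm farther back than shut.
Start: joints at [-1.31, 0.599, -0.003, 1.599, 0.002, 0.943, -0.08], TCP at [0.24, 0.684, 0.304] pointing down, gripper open.
Joint ranges: [-2.57, 2.57], [-0.35, 1.97], [-1.29, 1.29], [0.11, 2.56], [-1.05, 4.19], [0.11, 1.86], [-2.63, 2.63]. Speed limits (rad/s): [2.22, 2.22, 3.01, 3.01, 3.14, 3.14, 3.14].

INTERFACE

Orientations are given as a unit quaternion [w, x, y, z].
In Python, from plant import telemetry, read_camera, order, silhouettes gives the robot as it stands.
- The arm moves only by the tool jog_arm, never from a script. Its argument "motion" is a list of rows, each a list of 7 numbers: the turn, a rotation vector about the world's x, y, z in rad, then the shift along the world's x, y, z in cm, then the opening, from -1 (shut) to 1 (fully open). A call has exactly 10 rows; each row is the pose to reach, as a shift and turn from the pose measured when the call began; what a row does not reach only later rows make up. A row lasts 1/12 s, in which the tool goes at most 41.7 mm and 7.16 degrees, less where a joint would pass 70% of its speed; a pose out of reach is approached as far as the arm can. A call with a gripper value outside its range is refused whole. The fingers move at their own pace and stop on an object; "newtons" is the grip in N (left out, the last holds). Time passes only in rows, so rows that repeat a pose let the fingers close, or fill a call up. It gives the time, the measured TCP pose, the force and the opening at its end, in the units of the state.
- telemetry.read_state(): the state, without advancing time (a new reading comes with each control period).
- read_camera(name): name is "scene" or "top" or "wrist"; returns a dict with "image" (400x640x3 uint8, red, green, blue), "range_z" (400x640 float32, m along the optical axis (not along the pixel's ray), 0 where there is no reading), "intrinsics" (3x3 intrinsics, pixels), "R" (3x3) and "t" (3): a world point X has camera coordinates R X + t. Camera axes: x right, y down, z forward; pixel columns grow to the right and rows downward; lengths in m; the calibration is good to about 2 mm. A picture is of the moment at which its call begins.
- order.finish_job(): hands the job in, once; it reports no verdict.
Trained networks look in a picture, given as the dict that the camera call returned (one of the last four; its "shot" number tells which), for a name from the list of things; names that differ only in an ending like _2 or _b are one class to them, and where a whole thing is asked for, a point or a joint stands for the part that bears it (a point fixed in the world has none). Each returns a list of dicts, best first, with "conf" (0 to 1); they miss things now and then, are a little off and sometimes report something else, mostly with a low value. They report only what shows in the picture. A call takes as long as a camera call. They do not tell look-alikes from the thing itself.
- silhouettes(picture, target): "pixels" (400x640 bool, what is visible of it) and "extent" ([centre column, centre row, width, height] in pixels, round what is visible of it).
The state is a dict: "time": time; "joint_positions": joint angles; "qvel": joint speeds; "effort": joint torques, N m; "tcp_pos": TCP position; "orientation": TCP orientation; "contact_force": force on the tool from outside, world axes, zero at the start; "wrist_torque": the same for the moment, N m; "gripper_width": finger opening in m.
Only numpy, scipy, OpenCV 4.12 (cv2) and the standard library are available. Lean on these libraries where they do the work, as an engineer would, in place of code of your own. Each camera call takes 0.05 s, during which the arm holds its last target.

TASK

Pick up the blue tray of clothes pegs by its black handle bar and stack it on the grey tray that holds the thread spools, the two lined up, so that the lugs under its four corners drop into that tray's corner sockets and it sits fully down and level. Keep it level on the way, lower it gently rather than dropping it, and let go; leave the other grey tray (battery and tealight) where it is.

Things in the scene. Friction and masses are not known exactly. Their poses are not given: they have to be found in the camera images.
- peg_tray_grip (a point): Centre of the black handle bar (108 x 16 x 18 mm, along x, on posts at x +-47) of the loose blue peg tray, 140 x 110 mm, 0.2 to 0.5 kg, pegs loose in it. It stands on 4 lugs, 12 mm in diameter, 16 long, tapered, at x +-52, y +-37. Below this point: rim 35 mm, floor underside 70, lug tips 86. Axes: x along the long side, z up. Either way round fits.
- spool_tray: Grey open tray with three thread spools, to stack on; loose, 0.6 kg, 140 (x) x 110 (y) x 45 mm; origin at the centre of its underside, z up. Corner sockets, black floors, 30 mm square, 18 deep, open at the top, at x +-52, y +-37. Spools stay below the rim. Fully stacked, the peg tray's floor rests on this rim: its handle centre is 115 mm above this origin.
- odds_tray: The other grey tray, identical but holding a green and white battery and a tealight; to be left alone. Origin at the centre of its underside, z up.
There are look-alikes about, which are no part of the job. Of the things that look like the part that bears peg_tray_grip, the larger one is meant.

How it is judged:
At the end, for the whole second after the job is handed in: The peg tray rests released and still on the spool tray, all lugs in the sockets: handle centre 115 mm (within 5) above the spool tray's origin, within 16 mm sideways, parallel within 0.2 rad (either way round), level within 0.08 rad; the spool tray flat on the worktop (horizontal distance between peg_tray_grip and spool_tray below 0.016 m and z of peg_tray_grip in the frame of spool_tray between 0.109 and 0.12 m and angle between the x axis of peg_tray_grip and the x axis of spool_tray, either way round below 0.2 rad and angle between peg_tray_grip's own z axis and vertical below 0.08 rad and angle between spool_tray's own z axis and vertical below 0.06 rad and height (world z) of spool_tray below 0.008 m and linear speed of peg_tray below 0.02 m/s); the robot touches nothing.
It fails at once if the peg tray is tipped by more than 0.5 rad (angle between peg_tray_grip's own z axis and vertical above 0.5 rad).
It fails at once if the peg tray is dropped onto the spool tray (faster than 0.5 m/s just above its seat) (horizontal distance between peg_tray_grip and spool_tray below 0.04 m and z of peg_tray_grip in the frame of spool_tray below 0.14 m and linear speed of peg_tray above 0.5 m/s).
It fails at once if the other grey tray is moved by more than 40 mm (distance of odds_tray from where it was at the start of the episode above 0.04 m).
It also fails if it takes over 40 s, if anything falls off the work surface, if the arm or the gripper's body presses on something with over 40 N, if the wrist force passes 120 N, or if a joint passes its speed limit or range.

## Working session

There is one attempt and no reset: what is moved stays moved. The work goes in short steps, Python scripts to look and compute and a tool call to move; the robot and the scene stay as the last step left them, time stands still between calls to the robot, and variables do not carry over. Pictures are saved under pics/ and viewed, and the job is handed in when it is done.

Besides the shell and the picture viewer there is one more tool, called after "Emit:" as name(argument=value, ...) on one line, values as JSON. jog_arm: Moves the arm, as the interface text tells. Its arguments: {"type":"object","properties":{"motion":{"type":"array"},"newtons":{"type":"number"}},"required":["motion"]}

```bash
ls; mkdir -p pics; cat > h.py <<'E'
import numpy as np, cv2
from plant import telemetry, read_camera, order, silhouettes
def save(p,n): cv2.imwrite('pics/'+n, cv2.cvtColor(p['image'],cv2.COLOR_RGB2BGR))
def world(p):
    z=p['range_z'].astype(float);K=np.array(p['intrinsics'])
    v,u=np.mgrid[:z.shape[0],:z.shape[1]]
    c=np.stack([(u-K[0,2])/K[0,0]*z,(v-K[1,2])/K[1,1]*z,z],-1)
    W=(c-np.array(p['t']))@np.array(p['R'])
    W[z<=0]=np.nan
    return W
E
python3 - <<'E'
from h import *
s=telemetry.read_state();print(s)
for n in ['scene','top']:
    p=read_camera(n);save(p,n+'0.png');np.savez('pics/'+n+'0.npz',W=world(p),im=p['image'])
    print(n,p['R'],p['t'])
    for t in ['peg_tray_grip','spool_tray','odds_tray']:
        for d in silhouettes(p,t): 
            W=world(p)[d['pixels']]
            print(n,t,d['conf'],d['extent'],np.nanmedian(W,0).round(3),np.nanpercentile(W,[2,98],axis=0).round(3).tolist())
E
```

```text
pics
{'time': 0.0, 'joint_positions': array([-1.30971007,  0.60014791, -0.00255918,  1.60015974,  0.00180226,
        0.9429363 , -0.07978057]), 'qvel': array([-0.00168819,  0.0005127 ,  0.00046369,  0.00063341, -0.00113635,
        0.00014428, -0.00139095]), 'effort': array([ 8.09960493e-04, -7.76439571e+01,  1.56515043e+00, -2.58003420e+01,
        1.23306160e-02,  8.85531743e-03,  1.29031787e-05]), 'tcp_pos': array([0.24013668, 0.68366886, 0.30298953]), 'orientation': array([-6.76274950e-05,  1.68045693e-01,  9.85778862e-01, -8.21746961e-04]), 'contact_force': array([ 0.01133761, -0.02209149, -0.07853763]), 'wrist_torque': array([ 0.03274602, -0.00530498,  0.025949  ]), 'gripper_width': 0.08537842565615605}
scene [[-0.89911617 -0.43767395 -0.00562339]
 [-0.21850155  0.45992699 -0.86065338]
 [ 0.37927192 -0.77259865 -0.50916023]] [0.33033896 0.18168425 0.92696954]
scene peg_tray_grip 0.8 [409.6, 193.8, 54.5, 46.5] [ 0.265 -0.245  0.029] [[0.223, -0.306, 0.014], [0.312, -0.194, 0.074]]
scene peg_tray_grip 0.77 [245.8, 245.6, 89.4, 63.1] [0.477 0.104 0.039] [[0.408, 0.034, 0.003], [0
[... 194 characters left out ...]
94 -0.071  0.032] [[0.416, -0.142, 0.004], [0.57, -0.01, 0.048]]
top [[-0.0051857  -0.99975203 -0.02165599]
 [-0.99730925  0.00675426 -0.07299753]
 [ 0.0731257   0.02121918 -0.99709698]] [-0.04495242  0.39140524  1.06859869]
top peg_tray_grip 0.81 [397.6, 255.1, 46.3, 41.2] [ 0.267 -0.254  0.015] [[0.223, -0.306, 0.009], [0.307, -0.199, 0.073]]
top peg_tray_grip 0.55 [251.4, 166.3, 53.5, 65.7] [0.477 0.095 0.022] [[0.41, 0.038, 0.002], [0.554, 0.157, 0.096]]
top spool_tray 0.75 [387.9, 178.0, 60.1, 65.6] [ 0.445 -0.239  0.018] [[0.374, -0.291, -0.001], [0.515, -0.175, 0.047]]
top odds_tray 0.81 [324.2, 158.8, 57.5, 70.4] [ 0.5   -0.079  0.011] [[0.421, -0.14, -0.001], [0.565, -0.022, 0.046]]
```

```bash
python3 - <<'E'
import cv2
a=cv2.imread('pics/top0.png')[80:300,200:460]
cv2.imwrite('pics/top0z.png',cv2.resize(a,None,fx=3,fy=2.7))
E
```

```text
(no output)
```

View pics/top0z.png

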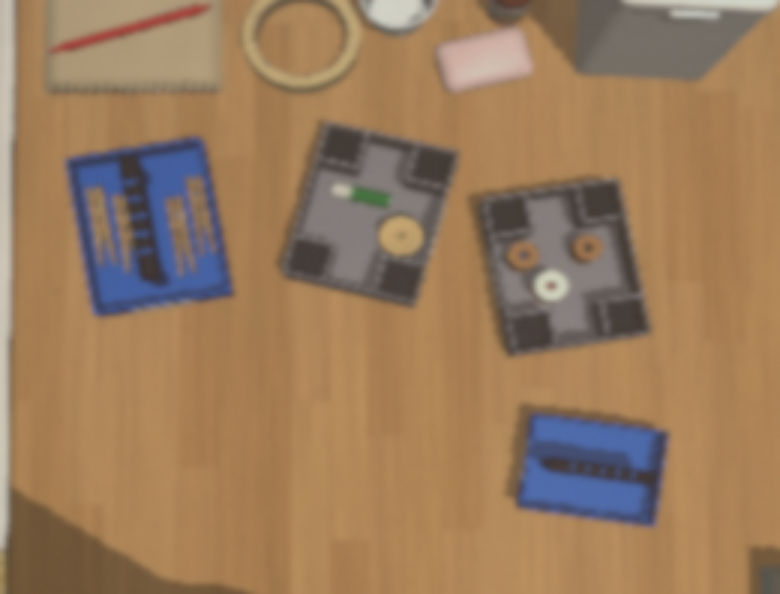

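View pics/scene0.png

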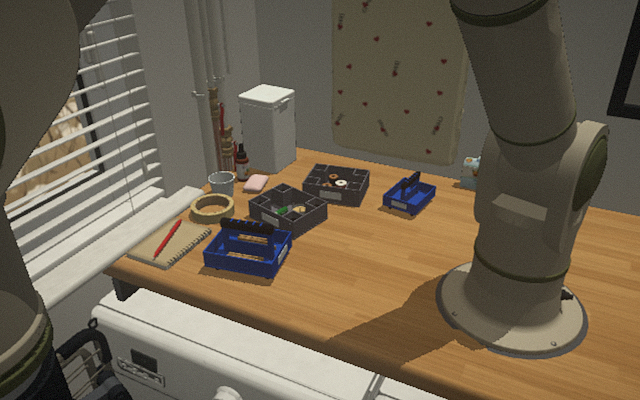

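```bash
cat > m.py <<'E'
from h import *
def rect(P):
    r=cv2.minAreaRect((P[:,:2]*1000).astype(np.float32))
    return np.round(r[0],1),np.round(r[1],1),round(r[2],1)
def inbox(W,x0,x1,y0,y1,z0,z1):
    with np.errstate(invalid='ignore'):
        m=(W[...,0]>x0)&(W[...,0]<x1)&(W[...,1]>y0)&(W[...,1]<y1)&(W[...,2]>z0)&(W[...,2]<z1)
    return W[m]
E
python3 - <<'E'
from m import *
for n in ['top','scene']:
    W=np.load(f'pics/{n}0.npz')['W']
    H=inbox(W,.39,.57,.02,.18,.078,.12); print(n,'handle',len(H),rect(H),H[:,2].max(),np.median(H[:,2]))
    c=H[:,:2].mean(0);u,s,vt=np.linalg.svd(H[:,:2]-c);print(c,np.degrees(np.arctan2(vt[0,1],vt[0,0])))
    R=inbox(W,.39,.58,.01,.18,.040,.06); print('rim',len(R),rect(R),np.median(R[:,2]))
    S=inbox(W,.35,.54,-.33,-.15,.038,.055); print('spool',len(S),rect(S),np.median(S[:,2]))
    print('floor', np.median(inbox(W,.45,.5,-.33,-.29,-.02,.01)[:,2]) )
    O=inbox(W,.40,.585,-.149,0.01,.038,.055); print('odds',len(O),rect(O),np.median(O[:,2]))
E
```

```text
top handle 347 (array([482.1,  96. ]), array([107.8,  16.4]), 9.5) 0.10189895414484224 0.09396126485956456
[0.48056257 0.09511001] -170.10701879460325
rim 401 (array([481.7,  96.3]), array([142. , 110.4]), 9.9) 0.049356885391343495
spool 516 (array([ 444.9, -234.1]), array([140.5, 111.2]), 9.3) 0.04375411067240312
floor -0.0002546967862964676
odds 451 (array([493.4, -80.9]), array([111. , 140.4]), 75.0) 0.044034602078530834
scene handle 567 (array([482.4,  98.3]), array([108.4,  19.3]), 10.4) 0.10013925063835392 0.0930187492292579
[0.47945585 0.10112559] -169.93471193841668
rim 1147 (array([483.5,  97.9]), array([144.5, 114.6]), 10.3) 0.04793912000792043
spool 793 (array([ 446.4, -232.5]), array([141.8, 117.8]), 9.7) 0.043523073730435125
floor nan
odds 920 (array([495.7, -79.2]), array([114.3, 145.2]), 74.4) 0.04390395644786102
  return _methods._mean(a, axis=axis, dtype=dtype,
  ret = ret.dtype.type(ret / rcount)
```

Emit:
jog_arm(motion=[[0,0,0.03,1,-2.5,0,1],[0,0,0.06,2.3,-5.7,0,1],[0,0,0.09,3.7,-9,0,1],[0,0,0.12,5,-12.2,0,1],[0,0,0.15,6.4,-15.5,0,1],[0,0,0.18,7.7,-18.7,-1,1],[0,0,0.21,9,-22,-1.5,1],[0,0,0.24,10.4,-25.2,-2,1],[0,0,0.27,11.7,-28.5,-2.5,1],[0,0,0.3,13,-31.5,-3,1]])

```text
time: 1.23
tcp_pos: [0.3707, 0.367, 0.2738]
orientation: [0.0, 0.018, 1.0, -0.0]
contact_force: [0.4, -0.5, -0.4]
gripper_width: 0.0852
```

Emit:
jog_arm(motion=[[0,0,0.02,1.3,-3.2,0,1],[0,0,0.05,2.6,-6.4,-0.5,1],[0,0,0.07,4,-9.6,-1,1],[0,0,0.1,5.3,-12.8,-1.5,1],[0,0,0.13,6.6,-16,-2,1],[0,0,0.15,7.9,-19.2,-2.5,1],[0,0,0.18,9.2,-22.4,-3,1],[0,0,0.2,10.3,-25,-3.4,1],[0,0,0.21,11.1,-27,-3.4,1],[0,0,0.21,11.1,-27,-3.4,1]])

```text
time: 2.07
tcp_pos: [0.4831, 0.0924, 0.2396]
orientation: [0.0, -0.084, 0.996, -0.001]
contact_force: [0.5, -0.3, 0.4]
gripper_width: 0.0853
```

```bash
python3 - <<'E'
from m import *
s=telemetry.read_state();print(s['tcp_pos'],s['orientation'],s['joint_positions'])
p=read_camera('wrist');save(p,'w1.png');W=world(p)
H=inbox(W,.39,.57,.02,.18,.08,.12); print('handle',len(H),rect(H),np.median(H[:,2]))
R=inbox(W,.39,.58,.01,.18,.040,.06); print('rim',len(R),rect(R))
E
```

```text
[0.48310125 0.09239212 0.23964551] [ 3.45997861e-04 -8.37563116e-02  9.96485745e-01 -9.59901689e-04] [-0.20107926  0.42230018 -0.1410715   2.18196132  0.11555542  0.5438054
  1.30961308]
handle 3825 (array([480.6,  96.8]), array([106.6,  16. ]), 9.8) 0.09403888992571684
rim 3968 (array([480.8,  97. ]), array([140.9, 110.6]), 9.7)
```

View pics/w1.png

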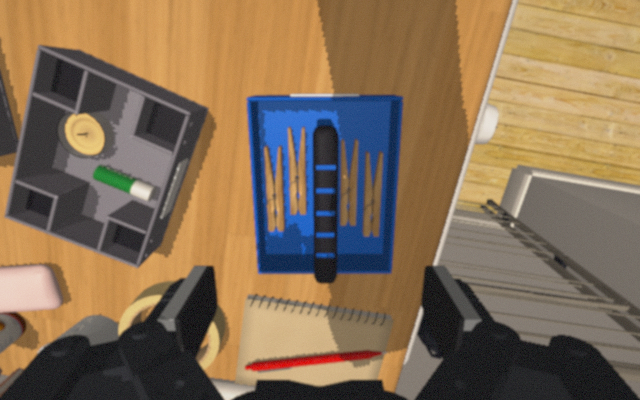

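Emit:
jog_arm(motion=[[0,0,0,-0.1,0.3,-1,1],[0,0,0,-0.2,0.45,-2.5,1],[0,0,0,-0.2,0.45,-4,1],[0,0,0,-0.2,0.45,-5.5,1],[0,0,0,-0.2,0.45,-7,1],[0,0,0,-0.2,0.45,-8.3,1],[0,0,0,-0.2,0.45,-9.4,1],[0,0,0,-0.2,0.45,-10,1],[0,0,0,-0.2,0.45,-10,1],[0,0,0,-0.2,0.45,-10,1]], newtons=90)

```text
time: 2.95
tcp_pos: [0.4804, 0.0998, 0.1399]
orientation: [0.0, -0.085, 0.996, -0.0]
contact_force: [0.5, -0.8, 0.4]
gripper_width: 0.0853
```

Emit:
jog_arm(motion=[[0,0,0,0,-0.3,0,1],[0,0,0,0,-0.3,0,1],[0,0,0,0,-0.3,0,0.4],[0,0,0,0,-0.3,0,0],[0,0,0,0,-0.3,0,-0.5],[0,0,0,0,-0.3,0,-1],[0,0,0,0,-0.3,0,-1],[0,0,0,0,-0.3,0,-1],[0,0,0,0,-0.3,0,-1],[0,0,0,0,-0.3,0,-1]], newtons=90)

```text
time: 3.78
tcp_pos: [0.4804, 0.0964, 0.14]
orientation: [0.0, -0.085, 0.996, -0.001]
contact_force: [0.5, -2.6, 3.3]
gripper_width: 0.0149
```

```bash
python3 - <<'E'
from m import *
s=telemetry.read_state();print(s['tcp_pos'],s['orientation'],s['gripper_width'],s['contact_force'])
E
```

```text
[0.48041458 0.09643823 0.13995752] [ 2.12605427e-04 -8.45339218e-02  9.96420443e-01 -5.21593591e-04] 0.01494010921673264 [ 0.45112062 -2.63530986  3.34828147]
```

Gripped (15 mm). Lift slowly and check.

Emit:
jog_arm(motion=[[0,0,0,0,0,0.3,-1],[0,0,0,0,0,1,-1],[0,0,0,0,0,2,-1],[0,0,0,0,0,3.3,-1],[0,0,0,0,0,4.8,-1],[0,0,0,0,0,6.3,-1],[0,0,0,0,0,7.8,-1],[0,0,0,0,0,9,-1],[0,0,0,0,0,9.5,-1],[0,0,0,0,0,9.5,-1]])

```text
time: 4.62
tcp_pos: [0.4807, 0.0966, 0.2365]
orientation: [0.001, -0.085, 0.996, -0.0]
contact_force: [-0.4, 0.3, -4.4]
gripper_width: 0.0141
```

```bash
cat >> m.py <<'E'
def plane(P):
    c=np.median(P,0);Q=P-c
    for _ in range(4):
        A=np.c_[Q[:,0],Q[:,1],np.ones(len(Q))];k=np.linalg.lstsq(A,Q[:,2],rcond=None)[0]
        r=Q[:,2]-A@k;Q=Q[abs(r)<2*r.std()+1e-4]
    return k[:2]
def state():
    s=telemetry.read_state();print(s['time'],s['tcp_pos'].round(4),s['orientation'].round(4),s['gripper_width'],s['contact_force'].round(2),s['wrist_torque'].round(2),s['joint_positions'].round(2))
    return s
E
python3 - <<'E'
from m import *
s=state();t=s['tcp_pos'];g=t[2]-.054
p=read_camera('wrist');save(p,'w2.png');W=world(p)
x,y=t[:2]
R=inbox(W,x-.1,x+.1,y-.1,y+.1,g-.045,g-.025); print('rim',len(R),rect(R),np.median(R[:,2])-g,plane(R))
p=read_camera('scene');save(p,'s2.png');W=world(p)
R=inbox(W,x-.1,x+.1,y-.1,y+.1,g-.045,g-.025); print('rim',len(R),rect(R),np.median(R[:,2])-g,plane(R))
E
```

```text
4.6167 [0.4807 0.0966 0.2365] [ 1.500e-03 -8.450e-02  9.964e-01 -2.000e-04] 0.014140646045065205 [-0.39  0.29 -4.43] [0.01 0.02 0.  ] [-0.21  0.43 -0.14  2.19  0.12  0.53  1.3 ]
rim 7224 (array([481.5,  97.5]), array([141.8, 110.5]), 9.7) -0.0362980506825836 [-0.01166247 -0.01012829]
rim 1176 (array([482.4,  98.5]), array([142.9, 113.4]), 10.5) -0.038577511258631264 [-0.00188823  0.00328784]
```

View pics/s2.png

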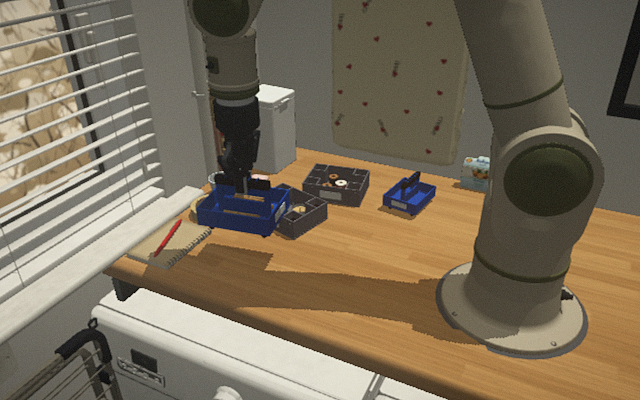

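View pics/w2.png

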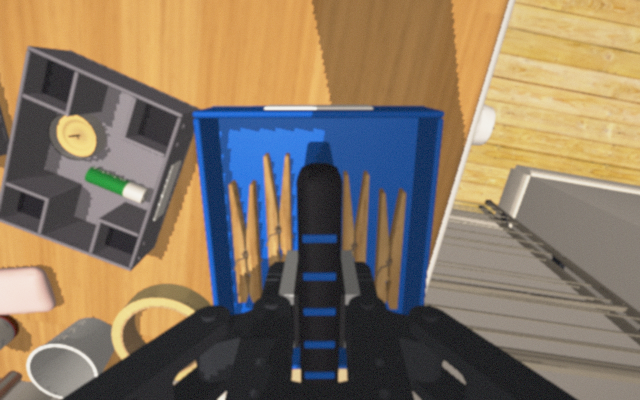

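Emit:
jog_arm(motion=[[0,0,0,0,-0.4,0.2,-1],[0,0,0,-0.1,-1.2,0.4,-1],[0,0,0,-0.2,-2.4,0.6,-1],[0,0,0,-0.4,-4,0.8,-1],[0,0,0,-0.6,-6,1,-1],[0,0,0,-0.9,-8.2,1,-1],[0,0,0,-1.1,-10.4,1,-1],[0,0,0,-1.4,-12.6,1,-1],[0,0,0,-1.6,-14.8,1,-1],[0,0,0,-1.9,-17,1,-1]])

```text
time: 5.55
tcp_pos: [0.4605, -0.0753, 0.2446]
orientation: [-0.0, -0.084, 0.996, -0.001]
contact_force: [1.0, -0.3, -4.7]
gripper_width: 0.0143
```

Emit:
jog_arm(motion=[[0,0,0,-0.2,-2.2,0,-1],[0,0,0,-0.5,-4.4,0,-1],[0,0,0,-0.7,-6.6,0,-1],[0,0,0,-0.9,-8.8,0,-1],[0,0,0,-1.1,-10.8,0,-1],[0,0,0,-1.3,-12.6,0,-1],[0,0,0,-1.5,-14.1,0,-1],[0,0,0,-1.6,-15.2,0,-1],[0,0,0,-1.7,-15.7,0,-1],[0,0,0,-1.7,-15.9,0,-1]])

```text
time: 6.38
tcp_pos: [0.4429, -0.2352, 0.2443]
orientation: [-0.001, -0.084, 0.996, -0.0]
contact_force: [0.2, 0.9, -4.1]
gripper_width: 0.0148
```

```bash
python3 - <<'E'
from m import *
s=state();t=s['tcp_pos'];g=t[2]-.054
x,y=t[:2]
for n in ['wrist','scene','top']:
    p=read_camera(n);save(p,n+'3.png');W=world(p)
    R=inbox(W,x-.1,x+.1,y-.1,y+.1,g-.045,g-.025); print(n,'rim',len(R),rect(R),np.median(R[:,2])-g,plane(R))
    S=inbox(W,.35,.54,-.33,-.15,.038,.055); print('spool',len(S),rect(S) if len(S)>9 else 0)
E
```

```text
6.3833 [ 0.4429 -0.2352  0.2443] [-6.000e-04 -8.360e-02  9.965e-01 -4.000e-04] 0.01475632389604067 [ 0.2   0.92 -4.11] [ 0.05 -0.   -0.07] [ 0.49  0.43 -0.16  2.16  0.13  0.57  1.98]
wrist rim 7277 (array([ 443.2, -234.4]), array([141.3, 110.6]), 9.7) -0.03614030746561997 [-0.01632772 -0.01060724]
spool 700 (array([ 376.9, -244.7]), array([  3.7, 109.5]), 9.6)
scene rim 895 (array([ 445.5, -233.4]), array([141.7, 118.1]), 9.3) -0.03813233314909262 [ 0.00077986 -0.00055309]
spool 785 (array([ 445.6, -231.7]), array([140.5, 119.3]), 9.2)
top rim 286 (array([ 441. , -217.3]), array([141.6,  78.6]), 10.5) -0.036235436412030364 [-0.00364116  0.00951223]
spool 145 (array([ 443.3, -229.8]), array([138.9, 102. ]), 9.5)
```

View pics/scene3.png

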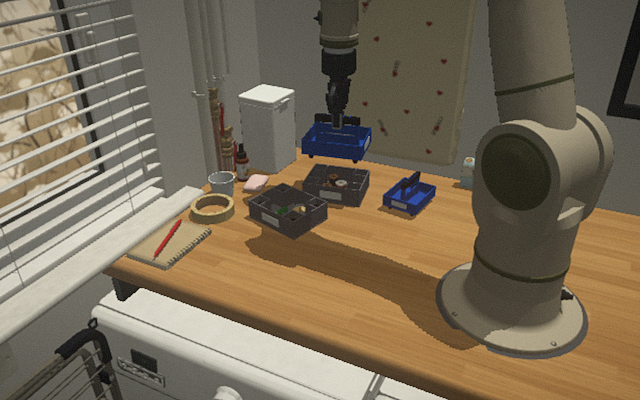

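View pics/wrist3.png

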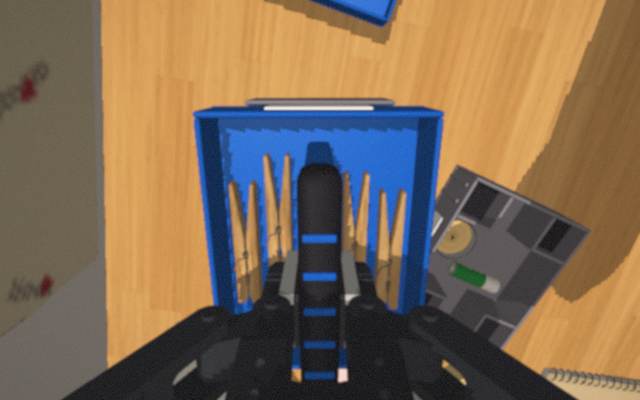

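Emit:
jog_arm(motion=[[0,0,0,0.1,0.1,-0.6,-1],[0,0,0,0.1,0.1,-1.4,-1],[0,0,0,0.1,0.1,-2.2,-1],[0,0,0,0.1,0.1,-3,-1],[0,0,0,0.1,0.1,-3.8,-1],[0,0,0,0.1,0.1,-4.5,-1],[0,0,0,0.1,0.1,-5.1,-1],[0,0,0,0.1,0.1,-5.6,-1],[0,0,0,0.1,0.1,-6,-1],[0,0,0,0.1,0.1,-6.3,-1]])

```text
time: 7.37
tcp_pos: [0.4446, -0.2327, 0.181]
orientation: [-0.0, -0.085, 0.996, -0.0]
contact_force: [0.5, -0.2, -4.2]
gripper_width: 0.0148
```

```bash
python3 - <<'E'
from m import *
s=state();t=s['tcp_pos'];g=t[2]-.054
x,y=t[:2]
for n in ['wrist','scene']:
    p=read_camera(n);save(p,n+'4.png');W=world(p)
    R=inbox(W,x-.1,x+.1,y-.1,y+.1,g-.045,g-.025); print(n,'rim',len(R),rect(R),np.median(R[:,2]),plane(R))
    S=inbox(W,.35,.54,-.33,-.15,.038,.055); print('spool',len(S),rect(S) if len(S)>9 else 0)
E
```

```text
7.3667 [ 0.4446 -0.2327  0.181 ] [-4.000e-04 -8.470e-02  9.964e-01 -2.000e-04] 0.014750091692068404 [ 0.5  -0.17 -4.17] [ 0.07 -0.    0.02] [ 0.46  0.53 -0.13  2.21  0.16  0.41  1.94]
wrist rim 7252 (array([ 444.8, -231.9]), array([141.1, 110.5]), 9.7) 0.09086247644753045 [-0.01616926 -0.01031826]
spool 675 (array([ 376.1, -245. ]), array([  1.7, 109.5]), 9.6)
scene rim 811 (array([ 446.5, -230.9]), array([142.8, 119.5]), 10.5) 0.0887236175127333 [-0.00150477  0.00286086]
spool 367 (array([ 445.8, -232.2]), array([141.1, 116.7]), 10.1)
```

View pics/scene4.png

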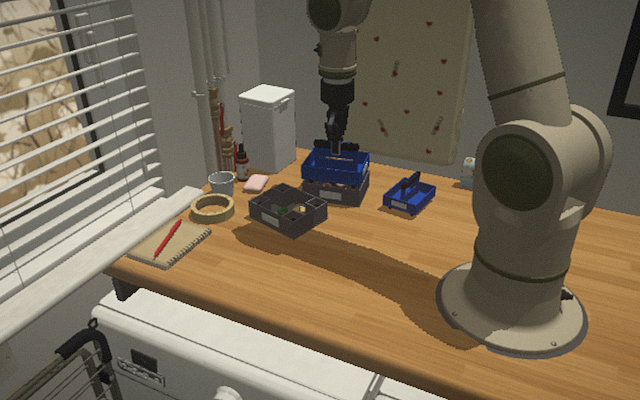

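Emit:
jog_arm(motion=[[0,0,0,0,-0.1,-0.2,-1],[0,0,0,0,-0.1,-0.4,-1],[0,0,0,0,-0.1,-0.6,-1],[0,0,0,0,-0.1,-0.7,-1],[0,0,0,0,-0.1,-0.8,-1],[0,0,0,0,-0.1,-0.9,-1],[0,0,0,0,-0.1,-1,-1],[0,0,0,0,-0.1,-1.05,-1],[0,0,0,0,-0.1,-1.05,-1],[0,0,0,0,-0.1,-1.05,-1]])

```text
time: 8.3
tcp_pos: [0.4445, -0.2336, 0.1706]
orientation: [-0.001, -0.085, 0.996, -0.0]
contact_force: [0.3, 0.8, -2.9]
gripper_width: 0.0142
```

Emit:
jog_arm(motion=[[0,0,0,0,0,-0.05,-1],[0,0,0,0,0,-0.1,-1],[0,0,0,0,0,-0.1,-1],[0,0,0,0,0,-0.1,-1],[0,0,0,0,0,-0.1,-1],[0,0,0,0,0,-0.1,-1],[0,0,0,0,0,-0.1,-1],[0,0,0,0,0,-0.1,-1],[0,0,0,0,0,-0.1,-1],[0,0,0,0,0,-0.1,-1]])

```text
time: 9.13
tcp_pos: [0.4445, -0.2336, 0.1696]
orientation: [-0.001, -0.085, 0.996, -0.0]
contact_force: [0.7, 0.3, -3.8]
gripper_width: 0.0144
```

```bash
python3 - <<'E'
from m import *
s=state();t=s['tcp_pos'];g=t[2]-.054
x,y=t[:2]
for n in ['wrist','scene']:
    p=read_camera(n);save(p,n+'5.png');W=world(p)
    R=inbox(W,x-.1,x+.1,y-.1,y+.1,g-.045,g-.025); print(n,'rim',len(R),rect(R),np.median(R[:,2]),plane(R))
E
```

```text
9.1333 [ 0.4445 -0.2336  0.1696] [-6.000e-04 -8.470e-02  9.964e-01 -1.000e-04] 0.014415462524710015 [ 0.73  0.27 -3.77] [-0.03  0.   -0.01] [ 0.46  0.55 -0.12  2.21  0.17  0.39  1.93]
wrist rim 7228 (array([ 444.7, -232.6]), array([141.3, 110.9]), 9.6) 0.07948211149442724 [-0.01664992 -0.00993901]
scene rim 794 (array([ 446.8, -231.5]), array([141.9, 119.1]), 10.5) 0.0776396061117811 [-0.00563281 -0.00048975]
```

Emit:
jog_arm(motion=[[0,0,0,0,0,-0.05,-1],[0,0,0,0,0,-0.1,-1],[0,0,0,0,0,-0.1,-1],[0,0,0,0,0,-0.15,-1],[0,0,0,0,0,-0.15,-1],[0,0,0,0,0,-0.15,-1],[0,0,0,0,0,-0.2,-1],[0,0,0,0,0,-0.2,-1],[0,0,0,0,0,-0.2,-1],[0,0,0,0,0,-0.2,-1]])

```text
time: 10.07
tcp_pos: [0.4446, -0.234, 0.1687]
orientation: [-0.0, -0.085, 0.996, -0.001]
contact_force: [-3.0, -0.6, 15.3]
gripper_width: 0.0144
```

Emit:
jog_arm(motion=[[0,0,0,0,0,0.05,-1],[0,0,0,0,0,0.05,-0.6],[0,0,0,0,0,0.05,-0.3],[0,0,0,0,0,0.05,0],[0,0,0,0,0,0.05,0.3],[0,0,0,0,0,0.05,0.6],[0,0,0,0,0,0.05,0.8],[0,0,0,0,0,0.05,0.8],[0,0,0,0,0,0.05,0.8],[0,0,0,0,0,0.05,0.8]])

```text
time: 10.9
tcp_pos: [0.4445, -0.234, 0.1692]
orientation: [-0.0, -0.084, 0.996, -0.001]
contact_force: [0.1, 0.5, 0.5]
gripper_width: 0.077
```

```bash
python3 - <<'E'
from m import *
s=state();t=s['tcp_pos'];g=t[2]-.054
x,y=t[:2]
for n in ['wrist','scene']:
    p=read_camera(n);save(p,n+'6.png');W=world(p)
    R=inbox(W,x-.1,x+.1,y-.1,y+.1,g-.045,g-.025); print(n,'rim',len(R),rect(R),np.median(R[:,2]),plane(R))
E
```

```text
10.9 [ 0.4445 -0.234   0.1692] [-2.000e-04 -8.450e-02  9.964e-01 -6.000e-04] 0.07699589212551428 [0.06 0.47 0.54] [ 0.01 -0.01  0.02] [ 0.46  0.55 -0.12  2.21  0.17  0.39  1.93]
wrist rim 8963 (array([ 444.7, -233.6]), array([140.8, 110.9]), 9.6) 0.07838703383085945 [-0.01686749 -0.00282248]
scene rim 794 (array([ 447.2, -231.6]), array([142.8, 117.6]), 11.1) 0.07685577115298603 [-0.00270709  0.00516855]
```

View pics/wrist6.png

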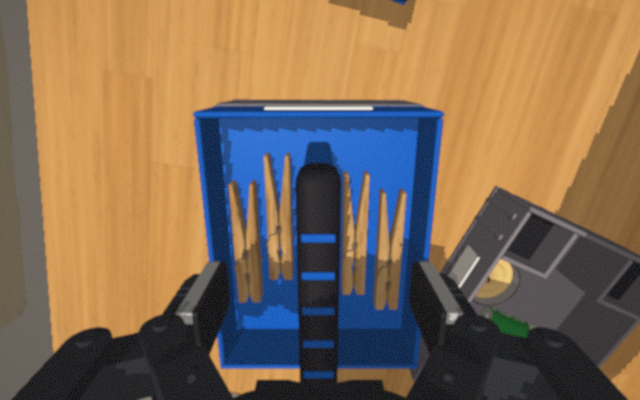

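Released and settled; retreat up.

Emit:
jog_arm(motion=[[0,0,0,0,0,0.5,0.8],[0,0,0,0,0,1.5,0.8],[0,0,0,0,0,3,0.8],[0,0,0,0,0,4.5,0.8],[0,0,0,0,0,6,0.8],[0,0,0,0,0,8,0.8],[0,0,0,0,0,10,0.8],[0,0,0,0,0,12,0.8],[0,0,0,0,0,13,0.8],[0,0,0,0,0,13,0.8]])

```text
time: 11.83
tcp_pos: [0.4452, -0.2343, 0.3019]
orientation: [0.002, -0.084, 0.996, -0.002]
contact_force: [0.1, 0.1, 0.7]
gripper_width: 0.0766
```

```bash
python3 - <<'E'
from m import *
s=state()
for n in ['wrist','scene']:
    p=read_camera(n);save(p,n+'7.png');W=world(p)
    R=inbox(W,.35,.54,-.33,-.14,.072,.086); print(n,'rim',len(R),rect(R),np.median(R[:,2]),plane(R))
    H=inbox(W,.35,.54,-.33,-.14,.11,.135); print(n,'handle',len(H),rect(H),np.median(H[:,2]),plane(H))
    S=inbox(W,.33,.54,-.33,-.14,.005,.044); print('spool side',len(S),rect(S))
    O=inbox(W,.40,.585,-.149,0.01,.038,.055); print('odds',rect(O))
a=cv2.imread('pics/scene7.png')[130:230,230:430];cv2.imwrite('pics/z7.png',cv2.resize(a,None,fx=4,fy=4))
E
```

```text
11.8333 [ 0.4452 -0.2343  0.3019] [ 0.0018 -0.0844  0.9964 -0.0018] 0.07662821884281662 [0.12 0.06 0.65] [-0.02 -0.   -0.01] [ 0.51  0.34 -0.18  2.1   0.1   0.71  2.  ]
wrist rim 2618 (array([ 444.7, -233.2]), array([139.7, 110.3]), 9.7) 0.07885328784693879 [-3.03144410e-03  7.34617699e-05]
wrist handle 2956 (array([ 444.4, -233.3]), array([106.3,  16. ]), 9.7) 0.12304303854095602 [ 0.00126149 -0.0004784 ]
spool side 705 (array([ 431.7, -190.9]), array([215.7,  88.1]), 43.6)
odds (array([493.2, -79.7]), array([111.4, 140.1]), 74.9)
scene rim 703 (array([ 446.9, -231. ]), array([142.5, 119.2]), 10.1) 0.07765581657721235 [-0.00114799  0.00655532]
scene handle 362 (array([ 445.1, -229.9]), array([105. ,  21.9]), 7.9) 0.12147053871993382 [ 0.11569094 -0.61171345]
spool side 901 (array([ 411.5, -208.4]), array([270.9,  98.6]), 45.7)
odds (array([494.7, -78.6]), array([114.1, 145.2]), 75.0)
```

View pics/z7.png

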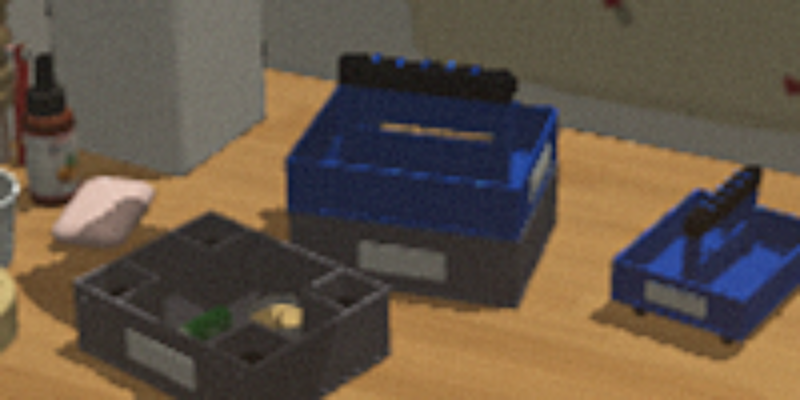

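Seated flush with no gap between the trays, level, and the odds tray has not moved. Handing in.

```bash
python3 -c "
from plant import order
print(order.finish_job())"
```

```text
the job is handed in; nothing more can be done
None
```

The blue peg tray is stacked on the spool tray, released, and the job is handed in. I gripped it by the handle at 90 N, carried it over level and lowered it slowly until about 15 N of contact. I then opened the gripper and raised the arm 13 cm clear, finishing at about 12 s of the 40 s allowed.

Last checks before hand-in:
- **Position:** the wrist camera put the peg tray at (444.5, −233.3) mm. The spool tray had measured about (444, −233) mm, so they are within about 1 mm. They are parallel to within about 0.3°.
- **Height:** the rim read 78.9 mm and the handle top 123 mm, against 80 and 124 expected. The 1 mm shortfall matches the depth bias I saw earlier in the task. That makes the handle centre about 114–115 mm above the spool tray's underside.
- **Level:** the wrist camera showed a tilt of about 0.003 rad. In the scene picture the trays sit flush with no gap.
- **Other tray:** the battery and tealight tray was within about 1 mm of where it started.
- **Disagreements:**
  - The scene camera's positions differed from the wrist camera's by 2–3 mm.
  - Its plane fit over the handle was meaningless because it mixed in side faces.
  - My script's footprint fit of the spool tray's sides took in other objects, so I ignored it. That means the spool tray's position was last measured just before the final lowering.

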